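# Wedge the rocking chiller

## Robot

A 6-joint arm with a two-finger parallel gripper is mounted at the origin on the work surface. World frame = base frame: x ahead of the robot, y to its left, z up, the work surface at z = 0. Lengths are in m, angles in rad, forces in N, time in s.
With the tool pointing down it reaches from about 0.325 to 1 m from the base axis. Payload 5.1 kg.
Tool frame: the origin (TCP) lies at the very end of the fingers, on their centre line; the grasp point (between the pads) lies 19 mm behind it; z points along the fingers, y is the line along which they close (so a half turn about z gives the same grasp; the last joint's range is limited). The gripper opens to 85 mm and grips with 20 to 120 N. Pads are 22 mm wide; open, the fingers measure 114 mm over their backs; the gripper's body (76 mm by 85 mm) begins 54 mm behind the grasp point. The pads swing forward as they close: fully open they stand 13 mm farther back than shut.
Start: joints at [-1.399, 0.124, 1.65, -0, 1.367, -0.083], TCP at [0.164, -0.629, 0.192] pointing down, gripper open.
Joint ranges: [-2.61, 2.61], [-1.02, 2.33], [0.03, 2.71], [-1.35, 4.49], [0.32, 2.68], [-2.91, 2.91]. Speed limits (rad/s): [2.57, 2.57, 3.14, 3.14, 3.14, 3.14].

## Interface

Orientations are given as a unit quaternion [w, x, y, z].
In Python, from workcell import r, vision gives the robot as it stands. The module is installed in compiled form; this text tells all that it offers.
- The arm moves only by the tool send_rows, never from a script. Its argument "targets" is text: rows parted by semicolons, each of 7 numbers parted by spaces: the opening, from -1 (shut) to 1 (fully open), then the shift along the tool's x, y, z in units of 30 cm (1.0 is 30 cm), then the turn, a rotation vector about the tool's x, y, z in units of 45 degrees (1.0 is 45 degrees). In form: hand tx ty tz wx wy wz; .... A call has exactly 8 rows; each row shifts and turns the commanded pose from where the row before left it, along the tool's axes as they then stand; what a row does not reach is not made up. A row lasts 1/12 s, in which the tool goes at most 41.7 mm and 7.16 degrees, less where a joint would pass 70% of its speed; a pose out of reach is approached as far as the arm can. A call with a number of a shift or a turn outside -1 to 1 is refused whole. A call with a gripper value outside its range is refused whole. The fingers move at their own pace and stop on an object; "newtons" is the grip in N (left out, the last holds). Time passes only in rows, so rows that do not move let the fingers close, or fill a call up. It gives the time, the measured TCP pose, the force, the opening and the grip force at its end, in the units of the state.
- r.get_state(): the state, without advancing time (a new reading comes with each control period).
- vision.read_camera(name): name is "scene" or "top" or "wrist"; returns (picture, depth): 400x640x3 uint8, red, green, blue; 400x640 float32, m along the optical axis (not along the pixel's ray), 0 where there is no reading.
- vision.camera_info(name): a dict with "K" (3x3 intrinsics, pixels), "position" and "rotation" of the camera in the world. Camera axes: x right, y up, looking along -z (the intrinsics and any distortion apply to the point x, -y, -z); pixel columns grow to the right and rows downward; lengths in m; the calibration is good to about 2 mm. A picture is of the moment at which its call begins: read the wrist's pose just before it. camera_info takes no time and is no camera call; for the wrist camera it gives the pose at the moment of the call.
- r.sign_off(): hands the job in; it is judged then, once.
The state is a dict: "time_s": time; "joint_pos": joint angles; "qd": joint speeds; "joint_efforts": joint torques, N m; "eef_pos": TCP position; "tcp_rot": TCP orientation; "ft_force": force on the tool from outside, world axes, zero at the start; "ft_torque": the same for the moment, N m; "gripper_width": finger opening in m; "finger_force": force on a finger pad.
Only numpy, scipy, OpenCV 4.12 (cv2) and the standard library are available. Lean on these libraries where they do the work, as an engineer would, in place of code of your own. Each camera call takes 0.05 s, during which the arm holds its last target. There are 200 camera calls.

## Task

The small red-and-white chiller rocks because the front foot on the wedge's side has lost its rubber boot. Without picking anything up, push the yellow wedge along the bench, thin end first, under that bare foot until it is snug and takes up the gap, then press down firmly on the top of the casing above that foot to check that it no longer rocks, and leave it standing level with the wedge in place. Do not shove the chiller along the bench, and leave the jar, the beaker and the screwdriver alone.

Things in the scene. Friction and masses are not known exactly. Their poses are not given: they have to be found in the camera images.
- chiller: Loose chiller, about 5 kg: white casing 230 (x) by 280 mm (y), 24 to 210 mm above the bench, red bands, front panel on +x. Origin on the bench plane under its centre, z up. Feet at x +-90, y +-115 mm; three wear black boots 28 mm wide, that at x +90, y -115 is bare. It stands level on the booted three; 2 to 3 N down on the corner above the bare foot rocks it on to that foot; let go, it falls back
- bare_foot (a point): centre of the flat underside of the bare aluminium foot (24 mm across), 6 mm above the bench while the chiller stands level; the foot's centre lies 25 mm inside the casing's two nearest walls. Axes as the chiller's
- corner_top (a point): point on the flat top of the casing above the bare foot, 210 mm above the bench, 27 mm in from the casing's two nearest edges: where to press. Axes as the chiller's
- wedge: Loose yellow plastic wedge, 120 mm long, 40 wide, 60 g, flat on the bench; origin at the centre of its underside, x along it towards the thin end, z up. 2 mm thick at x +60, rising evenly to 20 mm at x -60 (upright end face). Slides with under 1 N; pushed sideways near an end it turns about a point some 20 mm beyond its middle. Snug, with the foot's centre at about x +45, the push hardens quickly
- jar: amber screw-top sample jar, 52 mm across, 72 mm tall; origin at the centre of its underside. A bystander
- beaker: clear glass beaker, 56 mm across, 68 mm tall; origin at the centre of its underside. A bystander
- screwdriver: screwdriver with a red handle, 170 mm long, lying on the bench; origin under its middle, x along it. A bystander
Things that resemble listed ones, but are neither listed nor needed, are in the scene too. There is more than one size of the wedge; the job needs the largest.

How it is judged:
By the outcome, as a careful person would: the job done as asked, in the order asked, and still so for the second after the job is handed in, with the robot touching nothing.
It also fails if it takes over 72 s, if anything falls off the work surface, if the arm or the gripper's body presses on something with over 40 N, if the wrist force passes 120 N, or if a joint passes its speed limit or range.

## Working session

There is one attempt and no reset: what is moved stays moved. The work goes in short steps, Python scripts to look and compute and a tool call to move; the robot and the scene stay as the last step left them, time stands still between calls to the robot, and variables do not carry over. Pictures are saved under pics/ and viewed, at most 10 in all, crops included, and the job is handed in when it is done.

Besides the shell and the picture viewer there is one more tool, called after ">>>" as name(argument=value, ...) on one line, values as JSON. send_rows: Moves the arm, as the interface text tells. Shifts and turns lie within -1 to 1; 1 stands for 30 cm of shift or 45 degrees of turn. Its arguments: {"type":"object","properties":{"targets":{"type":"string"},"newtons":{"type":"number"}},"required":["targets"]}

```bash
mkdir -p pics
cat > h.py <<'E'
import numpy as np, cv2
from workcell import r, vision
def grab(n):
    i=vision.camera_info(n); p,d=vision.read_camera(n); return p,d,i
def ray(i,u,v):
    K=np.array(i['K']);x=np.linalg.solve(K,[u,v,1.]);R=np.array(i['rotation'])
    return np.array(i['position']),R@np.array([x[0],-x[1],-x[2]])
def onz(i,u,v,z):
    o,d=ray(i,u,v); return o+d*(z-o[2])/d[2]
def pts(i,d):
    K=np.array(i['K']);v,u=np.mgrid[:d.shape[0],:d.shape[1]]
    x=np.linalg.inv(K)@np.stack([u.ravel(),v.ravel(),np.ones(u.size)])*d.ravel()
    x[1:]*=-1
    return (np.array(i['rotation'])@x).T.reshape(*d.shape,3)+np.array(i['position'])
def save(n,p): cv2.imwrite('pics/'+n,p[...,::-1])
E
python3 - <<'E'
from h import *
for n in('scene','top'):
    p,d,i=grab(n);save(n+'1.png',p);print({k:(np.round(v,3).tolist() if not isinstance(v,str) else v) for k,v in i.items()})
    np.savez(n+'.npz',p=p,d=d)
print(r.get_state())
E
```

```text
{'K': [[432.424, 0.0, 322.146], [0.0, 432.424, 208.237], [0.0, 0.0, 1.0]], 'position': [1.159, 0.313, 0.748], 'rotation': [0.446, 0.201, 0.358, 0.795]}
{'K': [[452.294, 0.0, 312.949], [0.0, 452.294, 199.794], [0.0, 0.0, 1.0]], 'position': [0.45, -0.05, 1.24], 'rotation': [-0.7, -0.029, 0.035, 0.713]}
{'time_s': 0.1, 'joint_pos': array([-1.39856230e+00,  1.24476441e-01,  1.65155438e+00, -2.41549550e-05,
        1.36752140e+00, -8.26294190e-02]), 'qd': array([-4.03697916e-04, -2.36261602e-03, -2.89299374e-03, -3.88406133e-04,
       -2.43320050e-04, -5.40351516e-05]), 'joint_efforts': array([ 1.49020007e-04, -4.24931610e+01, -3.66653359e+01, -8.52203334e-05,
        3.91235895e-03, -9.78416665e-06]), 'eef_pos': array([ 0.16370944, -0.62838338,  0.19094236]), 'tcp_rot': array([-9.78271201e-04,  9.91890772e-01,  1.27089481e-01, -5.56964480e-05]), 'ft_force': array([-0.48730286, -0.34371363, -0.42911523]), 'ft_torque': array([-0.0011727 ,  0.03679436,  0.00794489]), 'finger_force': 0.0, 'gripper_width': 0.0852322796626676}
```

View pics/scene1.png

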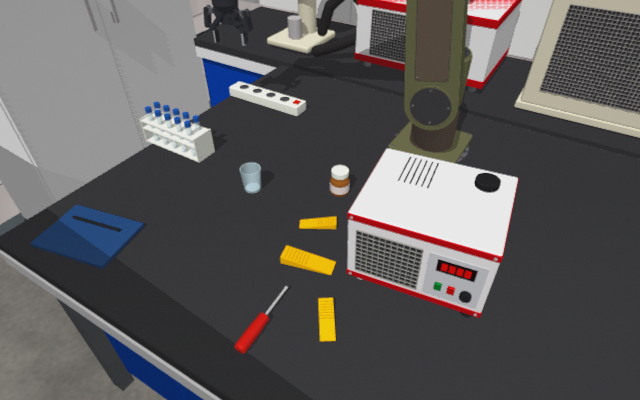

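View pics/top1.png

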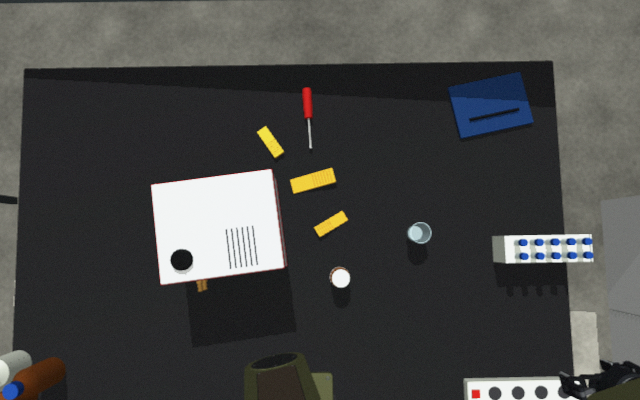

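The chiller is at about (218,227) in the top view, with its bare-foot corner at top right (273,171). The largest wedge lies beside it at (313,181). The screwdriver is at (308,115), the jar at (340,278) and the beaker at (419,233). Two smaller wedges are at (270,141) and (331,223). The camera rotation is a quaternion, so I'll fix the helper and measure.

```bash
python3 - <<'E'
s=open('h.py').read()
s=s.replace("import numpy as np, cv2","import numpy as np, cv2\nfrom scipy.spatial.transform import Rotation as Ro").replace("    i=vision.camera_info(n); p","    i=info(n); p")
s=s.replace("def grab","def info(n):\n    i=dict(vision.camera_info(n)); q=np.array(i['rotation'])\n    if q.size==4: i['rotation']=Ro.from_quat(q[[1,2,3,0]]).as_matrix()\n    return i\ndef grab")
open('h.py','w').write(s)
E
cat > m.py <<'E'
from h import *
for n in('top','scene'):
    z=np.load(n+'.npz');p,d=z['p'],z['d'];i=info(n);P=pts(i,d)
    hsv=cv2.cvtColor(p,cv2.COLOR_RGB2HSV)
    m=cv2.inRange(hsv,(18,120,100),(35,255,255))
    c,_=cv2.findContours(m,0,2)
    for k in c:
        if cv2.contourArea(k)<100: continue
        mm=np.zeros_like(m);cv2.drawContours(mm,[k],-1,1,-1);q=P[(mm>0)&(d>0)]
        c0=np.median(q[:,:2],0)
        w,V=np.linalg.eigh(np.cov((q[:,:2]-c0).T));ax=V[:,1]
        s=(q[:,:2]-c0)@ax;t=(q[:,:2]-c0)@V[:,0]
        a=np.polyfit(s,q[:,2],1)
        print(n,'wedge',c0.round(4),'ax',ax.round(3),'len',np.percentile(s,[1,99]).round(4),'wid',np.percentile(t,[1,99]).round(4),'slope',a.round(4))
    w=(np.abs(P[...,2]-.21)<.006)&(d>0)&(P[...,0]>.2)&(P[...,0]<.8)&(np.abs(P[...,1])<.5)
    w=cv2.morphologyEx(w.astype('uint8'),cv2.MORPH_OPEN,np.ones((5,5)))
    c=max(cv2.findContours(w,0,2)[0],key=cv2.contourArea)
    mm=np.zeros_like(m);cv2.drawContours(mm,[c],-1,1,-1);q=P[(mm>0)&(w>0)]
    h=cv2.minAreaRect((q[:,:2]*1000).astype(np.float32));print(n,'top',h,q[:,2].mean(),cv2.boxPoints(h).round(1).tolist())
    if n=='top':
        for nm,u,v,zz in(('jar',340,278,.072),('beaker',419,233,.068),('sd1',307,88,.015),('sd2',311,149,.005)): print(nm,onz(i,u,v,zz).round(3))
E
python3 m.py
```

```text
top wedge [ 0.4971 -0.1071] ax [-0.495  0.869] len [-0.0452  0.0456] wid [-0.0154  0.0171] slope [0.1324 0.0072]
top wedge [ 0.6151 -0.0611] ax [-0.246  0.969] len [-0.0603  0.0616] wid [-0.0219  0.0195] slope [-0.1236  0.0103]
top wedge [0.7252 0.0555] ax [-0.835 -0.55 ] len [-0.0467  0.043 ] wid [-0.0157  0.0169] slope [0.1254 0.0077]
top top ((488.3908996582031, 162.57891845703125), (230.8376007080078, 282.99420166015625), 6.368718147277832) 0.2097934225688156 [[358.0, 290.3999938964844], [389.3999938964844, 9.199999809265137], [618.7999877929688, 34.79999923706055], [587.4000244140625, 316.0]]
jar [ 0.354 -0.125  0.072]
beaker [ 0.465 -0.333  0.068]
sd1 [ 0.874 -0.049  0.015]
sd2 [ 0.703 -0.058  0.005]
scene wedge [0.728 0.058] ax [-0.832 -0.555] len [-0.0444  0.0604] wid [-0.0166  0.0156] slope [0.1088 0.0068]
scene wedge [ 0.6184 -0.0614] ax [-0.259  0.966] len [-0.0637  0.0637] wid [-0.0196  0.039 ] slope [-0.0961  0.0088]
scene wedge [ 0.4965 -0.1022] ax [-0.45   0.893] len [-0.0499  0.043 ] wid [-0.016   0.0363] slope [0.114  0.0065]
scene top ((488.8574523925781, 163.4644775390625), (231.69491577148438, 284.1569519042969), 5.889641284942627) 0.209462261082292 [[359.0, 292.8999938964844], [388.20001220703125, 10.199999809265137], [618.7000122070312, 34.0], [589.5, 316.70001220703125]]
```

>>> send_rows(targets="-0.77 0.08 -0.048 0 0 0 0;-0.77 0.08 -0.048 0 0 0 0;-0.77 0.08 -0.048 0 0 0 0;-0.77 0.08 -0.048 0 0 0 0;-0.77 0.08 -0.048 0 0 0 0;-0.77 0.08 -0.048 0 0 0 0;-0.77 0.08 -0.048 0 0 0 0;-0.77 0.08 -0.048 0 0 0 0", newtons=20)

```text
time_s: 0.77
eef_pos: [0.3212, -0.4677, 0.1915]
tcp_rot: [-0.0, 0.992, 0.127, -0.0]
ft_force: [0.2, -0.9, 1.0]
gripper_width: 0.0104
finger_force: 0.0
```

>>> send_rows(targets="-0.77 0.08 -0.048 0 0 0 0;-0.77 0.08 -0.048 0 0 0 0;-0.77 0.08 -0.048 0 0 0 0;-0.77 0.08 -0.048 0 0 0 0;-0.77 0.08 -0.048 0 0 0 0;-0.77 0.08 -0.048 0 0 0 0;-0.77 0.08 -0.048 0 0 0 0;-0.77 0.08 -0.048 0 0 0 0")

```text
time_s: 1.43
eef_pos: [0.4779, -0.3079, 0.1916]
tcp_rot: [-0.0, 0.992, 0.127, -0.0]
ft_force: [0.2, -0.6, 0.2]
gripper_width: 0.0097
finger_force: 0.0
```

>>> send_rows(targets="-0.77 0.08 -0.048 0 0 0 0;-0.77 0.08 -0.048 0 0 0 0;-0.77 0.08 -0.048 0 0 0 0;-0.77 0.08 -0.048 0 0 0 0;-0.77 0.08 -0.048 0 0 0 0;-0.77 0.08 -0.048 0 0 0 0;-0.77 0.08 -0.048 0 0 0 0;-0.77 0.08 -0.048 0 0 0 0")

```text
time_s: 2.1
eef_pos: [0.6346, -0.1481, 0.1914]
tcp_rot: [-0.0, 0.992, 0.127, -0.001]
ft_force: [0.2, 0.0, -0.1]
gripper_width: 0.0097
finger_force: 0.0
```

>>> send_rows(targets="-0.77 0 0 0 0 0 -0.143;-0.77 0 0 0 0 0 -0.143;-0.77 0 0 0 0 0 -0.143;-0.77 0 0 0 0 0 -0.143;-0.77 0 0 0 0 0 -0.143;-0.77 0 0 0 0 0 -0.143;-0.77 0 0 0 0 0 -0.143;-0.77 0 0 0 0 0 -0.143")

```text
time_s: 2.77
eef_pos: [0.6337, -0.1492, 0.1913]
tcp_rot: [-0.001, 0.837, 0.548, -0.0]
ft_force: [0.2, -0.4, 0.2]
gripper_width: 0.0101
finger_force: 0.0
```

>>> send_rows(targets="-0.77 0 0 0 0 0 -0.143;-0.77 0 0 0 0 0 -0.143;-0.77 0 0 0 0 0 -0.143;-0.77 0 0 0 0 0 -0.143;-0.77 0 0 0 0 0 -0.143;-0.77 0 0 0 0 0 -0.133;-0.77 0 0 0 0 0 0;-0.77 0 0 0 0 0 0")

```text
time_s: 3.43
eef_pos: [0.6338, -0.1493, 0.1916]
tcp_rot: [-0.0, 0.615, 0.788, -0.0]
ft_force: [0.3, 0.7, 0.2]
gripper_width: 0.01
finger_force: 0.0
```

```bash
cat > w.py <<'E'
import sys
from h import *
def wedge(P,p,d,near):
    m=cv2.inRange(cv2.cvtColor(p,cv2.COLOR_RGB2HSV),(18,120,100),(35,255,255))
    for k in cv2.findContours(m,0,2)[0]:
        if cv2.contourArea(k)<100: continue
        mm=np.zeros_like(m);cv2.drawContours(mm,[k],-1,1,-1);q=P[(mm>0)&(d>0)&(P[...,2]<.03)]
        if len(q)<50: continue
        b=cv2.minAreaRect((q[:,:2]*1000).astype(np.float32))
        print('wedge rect',np.round(b[0],1),np.round(b[1],1),round(b[2],2),'n',len(q),'z',np.percentile(q[:,2],[2,98]).round(4), 'corners',cv2.boxPoints(b).round(1).tolist())
for n in sys.argv[2:]:
    p,d,i=grab(n);save(n+sys.argv[1]+'.png',p);print(n);wedge(pts(i,d),p,d,None)
E
python3 w.py 2 wrist top
```

```text
wrist
wedge rect [ 493.9 -107.3] [37.8 96.4] 30.74 n 3303 z [-0.      0.0156] corners [[453.0, -75.5], [502.29998779296875, -158.39999389648438], [534.7999877929688, -139.10000610351562], [485.5, -56.20000076293945]]
wedge rect [616.3 -59.9] [ 43.9 123.5] 13.6 n 5481 z [0.0003 0.0202] corners [[580.5, -5.099999904632568], [609.5, -125.0999984741211], [652.0999755859375, -114.80000305175781], [623.0999755859375, 5.199999809265137]]
wedge rect [712.5  28.9] [44.6 13.7] 14.72 n 412 z [0.0004 0.0162] corners [[689.2000122070312, 29.799999237060547], [692.7000122070312, 16.600000381469727], [735.7999877929688, 27.899999618530273], [732.2999877929688, 41.20000076293945]]
top
wedge rect [610.7 -39. ] [43.2 81.9] 16.5 n 388 z [-0.0012  0.0141] corners [[578.4000244140625, -5.900000095367432], [601.7000122070312, -84.4000015258789], [643.0999755859375, -72.0999984741211], [619.7999877929688, 6.400000095367432]]
wedge rect [727.7  56.3] [91.3 33.2] 34.08 n 381 z [-0.0018  0.0167] corners [[680.5999755859375, 44.5], [699.2000122070312, 17.0], [774.7999877929688, 68.19999694824219], [756.2999877929688, 95.69999694824219]]
```

View pics/wrist2.png

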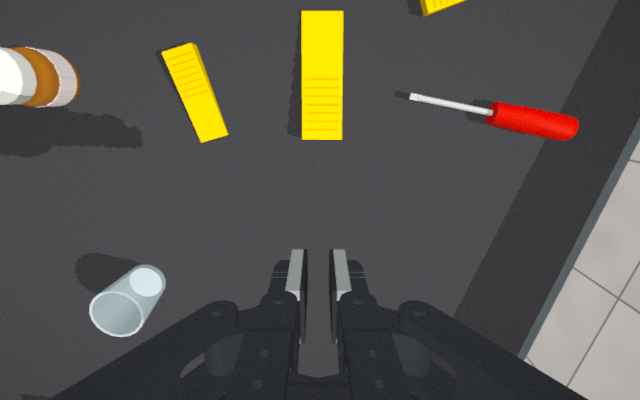

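The wedge (columns 302–343, rows 10–140) is lined up with the tool, and the screwdriver and small wedges are clear. Next I descend behind the thick end.

>>> send_rows(targets="-0.77 0 0.004 0.08 0 0 0;-0.77 0 0.004 0.08 0 0 0;-0.77 0 0 0.08 0 0 0;-0.77 0 0 0.08 0 0 0;-0.77 0 0 0.08 0 0 0;-0.77 0 0 0.08 0 0 0;-0.77 0 0 0.08 0 0 0;-0.77 0 0 0.04 0 0 0")

```text
time_s: 4.2
eef_pos: [0.6341, -0.1481, 0.0084]
tcp_rot: [-0.002, 0.615, 0.789, -0.001]
ft_force: [-0.2, 0.5, -0.8]
gripper_width: 0.01
finger_force: 0.0
```

>>> send_rows(targets="-0.77 0 0 0.008 0 0 0;-0.77 0 0 0.002 0 0 0;-0.77 0.01 0 0 0 0 0;-0.77 0.01 0 0 0 0 0;-0.77 0.01 0 0 0 0 0;-0.77 0.01 0 0 0 0 0;-0.77 0.01 0 0 0 0 0;-0.77 0 0 0 0 0 0")

```text
time_s: 4.87
eef_pos: [0.6328, -0.1336, 0.0096]
tcp_rot: [0.0, 0.614, 0.789, 0.0]
ft_force: [-0.5, -0.3, 0.8]
gripper_width: 0.0097
finger_force: 0.0
```

>>> send_rows(targets="-0.77 0.012 0 0 0 0 0;-0.77 0.012 0 0 0 0 0;-0.77 0.012 0 0 0 0 0.004;-0.77 0.012 0 0 0 0 0.004;-0.77 0.012 0 0 0 0 0.004;-0.77 0.012 0 0 0 0 0.004;-0.77 0.012 0 0 0 0 0.004;-0.77 0.012 0 0 0 0 0")

```text
time_s: 5.53
eef_pos: [0.6257, -0.1059, 0.0091]
tcp_rot: [-0.0, 0.62, 0.784, 0.0]
ft_force: [-0.9, -0.7, -0.5]
gripper_width: 0.0098
finger_force: 0.0
```

>>> send_rows(targets="-0.77 0.012 0 0 0 0 0;-0.77 0.012 0 0 0 0 0;-0.77 0.012 0 0 0 0 0;-0.77 0.012 0 0 0 0 0;-0.77 0.012 0 0 0 0 0;-0.77 0.012 0 0 0 0 0;-0.77 0.01 0 0 0 0 0;-0.77 0 0 0 0 0 0")

```text
time_s: 6.2
eef_pos: [0.62, -0.0818, 0.0091]
tcp_rot: [-0.0, 0.62, 0.785, -0.0]
ft_force: [0.1, -0.3, -1.2]
gripper_width: 0.0098
finger_force: 0.0
```

```bash
python3 w.py 3 wrist scene
```

```text
wrist
wedge rect [ 491.5 -110.5] [45.3 94. ] 30.32 n 9813 z [0.0005 0.0155] corners [[448.29998779296875, -81.30000305175781], [495.70001220703125, -162.5], [534.7999877929688, -139.60000610351562], [487.3999938964844, -58.5]]
wedge rect [615.4 -59.7] [ 43.9 121.2] 14.03 n 14258 z [0.0013 0.0194] corners [[579.4000244140625, -6.199999809265137], [608.7999877929688, -123.80000305175781], [651.4000244140625, -113.0999984741211], [622.0, 4.400000095367432]]
wedge rect [716.3  48.2] [67.8 33.8] 35.23 n 8698 z [0.0018 0.0158] corners [[678.9000244140625, 42.400001525878906], [698.4000244140625, 14.800000190734863], [753.7999877929688, 53.900001525878906], [734.2000122070312, 81.5]]
scene
wedge rect [720.4  53.6] [106.9  33.3] 33.23 n 734 z [-0.0014  0.0152] corners [[666.5, 38.29999923706055], [684.7999877929688, 10.399999618530273], [774.2000122070312, 69.0], [755.9000244140625, 96.9000015258789]]
wedge rect [607.9 -65.3] [ 61.2 132.2] 13.86 n 957 z [-0.0012  0.0196] corners [[562.2999877929688, -8.399999618530273], [594.0, -136.8000030517578], [653.4000244140625, -122.0999984741211], [621.7999877929688, 6.199999809265137]]
wedge rect [ 486.6 -101.8] [51.9 74.8] 30.41 n 351 z [-0.0013  0.0156] corners [[445.29998779296875, -82.69999694824219], [483.1000061035156, -147.1999969482422], [527.9000244140625, -120.9000015258789], [490.1000061035156, -56.400001525878906]]
```

View pics/wrist3.png

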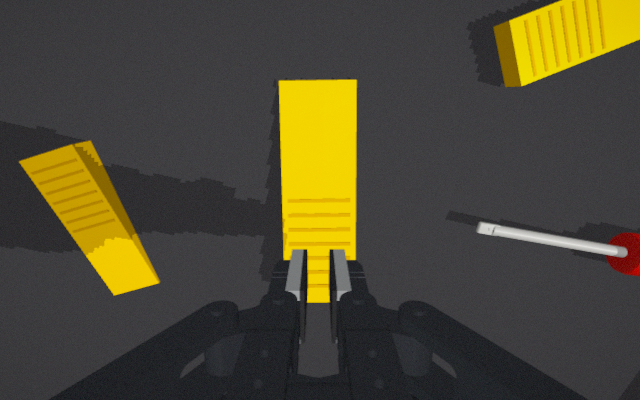

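View pics/scene3.png

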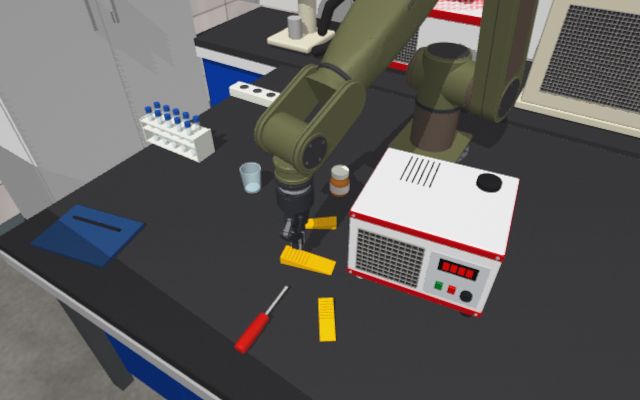

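The wedge hasn't moved. Its rect still centres at (615,-60) mm, and in the wrist view the fingertips (row 250) overlap its top, where the thick end is around row 303. I'll measure the fingertip height.

Run:
```python
from h import *
p,d,i=grab('wrist');P=pts(i,d);s=r.get_state()
print(s['eef_pos'],i['position'])
for v in(235,245,252,258,265,275,290,300):
    print(v,[P[v,u].round(4).tolist() for u in(278,297,318,340,358)])
```

```text
[ 0.62019612 -0.08242087  0.00917816] [ 0.60283471 -0.00794952  0.1912466 ]
235 [[0.5985, -0.0921, 0.0007], [0.6091, -0.0839, 0.0138], [0.6203, -0.0806, 0.0152], [0.6028, -0.0079, 0.1912], [0.6449, -0.0813, 0.0003]]
245 [[0.5998, -0.0983, 0.0009], [0.6103, -0.0892, 0.0151], [0.6215, -0.0858, 0.0167], [0.6335, -0.0835, 0.0155], [0.6469, -0.088, -0.0008]]
252 [[0.6007, -0.1025, 0.0017], [0.6093, -0.074, 0.055], [0.6226, -0.0904, 0.0156], [0.6275, -0.07, 0.0545], [0.6477, -0.0917, 0.0009]]
258 [[0.6015, -0.1065, 0.0015], [0.6096, -0.0737, 0.0611], [0.6233, -0.0935, 0.0167], [0.627, -0.0696, 0.061], [0.6486, -0.0951, 0.0019]]
265 [[0.6026, -0.0799, 0.0588], [0.6099, -0.0733, 0.0679], [0.6243, -0.0976, 0.0169], [0.6267, -0.0698, 0.0671], [0.6354, -0.0715, 0.0601]]
275 [[0.6035, -0.0796, 0.0676], [0.6104, -0.0737, 0.0749], [0.6256, -0.1029, 0.0183], [0.6261, -0.0697, 0.0754], [0.6347, -0.0722, 0.0674]]
290 [[0.6046, -0.0788, 0.0794], [0.611, -0.0735, 0.0854], [0.6276, -0.1116, 0.0194], [0.6255, -0.0698, 0.0858], [0.6334, -0.0723, 0.079]]
300 [[0.6051, -0.0722, 0.0954], [0.6118, -0.0767, 0.0864], [0.629, -0.1175, 0.0201], [0.6248, -0.0691, 0.0931], [0.6299, -0.0663, 0.0954]]
```

Run:
```python
from h import *
p,d,i=grab('scene');P=pts(i,d);s=r.get_state()
near=(np.hypot(P[...,0]-.62,P[...,1]+.082)<.06)&(d>0)&(P[...,2]>.024)&(P[...,2]<.15)
q=P[near]
for a in np.arange(.02,.15,.01):
    w=q[(q[:,2]>a)&(q[:,2]<=a+.01)]
    if len(w):print(round(a,3),len(w),w.min(0).round(3),w.max(0).round(3))
c=cv2.resize(p[180:290,240:360],None,fx=5,fy=5,interpolation=2);save('crop4.png',c)
print(s['joint_pos'].round(4))
```

```text
0.04 1 [ 0.633 -0.079  0.05 ] [ 0.633 -0.079  0.05 ]
0.05 28 [ 0.606 -0.083  0.051] [ 0.639 -0.068  0.06 ]
0.06 39 [ 0.608 -0.089  0.06 ] [ 0.64  -0.067  0.07 ]
0.07 34 [ 0.611 -0.082  0.07 ] [ 0.64  -0.067  0.079]
0.08 17 [ 0.606 -0.088  0.08 ] [ 0.634 -0.066  0.089]
0.09 49 [ 0.581 -0.08   0.091] [ 0.658 -0.06   0.1  ]
0.1 39 [ 0.573 -0.082  0.1  ] [ 0.666 -0.059  0.11 ]
0.11 82 [ 0.573 -0.08   0.111] [ 0.672 -0.058  0.12 ]
0.12 57 [ 0.573 -0.079  0.12 ] [ 0.678 -0.055  0.13 ]
0.13 54 [ 0.603 -0.081  0.13 ] [ 0.671 -0.056  0.14 ]
0.14 110 [ 0.602 -0.095  0.14 ] [ 0.68  -0.056  0.15 ]
[-2.1800e-01  2.4590e-01  1.8384e+00 -1.0000e-04  1.0571e+00 -4.5060e-01]
```

View pics/crop4.png

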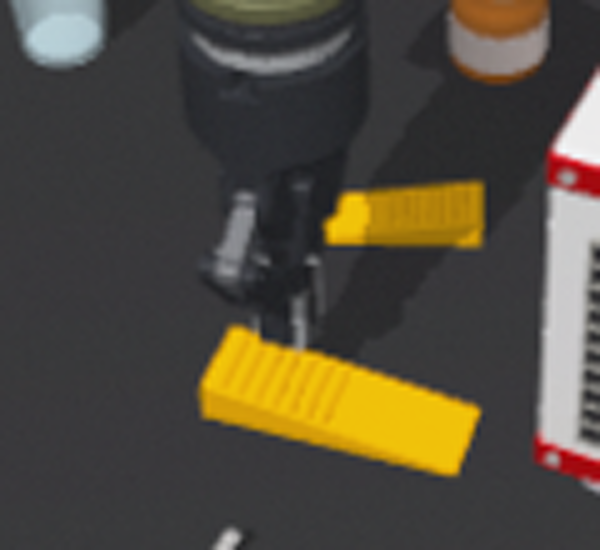

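Both cameras put the fingertips at z≈0.050 while the reported TCP z is 0.009. So the real tips sit about 41 mm behind the reported TCP, and they passed over the wedge without touching it. I'll back off and descend further, watching the force.

>>> send_rows(targets="-0.77 -0.04 0 0 0 0 0;-0.77 -0.05 0 0 0 0 0;-0.77 -0.05 0 0 0 0 0;-0.77 -0.05 0 0 0 0 0;-0.77 -0.05 0 0 0 0 0;-0.77 0 0 0.04 0 0 0;-0.77 0 0 0.04 0 0 0;-0.77 0 0 0.03 0 0 0")

```text
time_s: 7.07
eef_pos: [0.6354, -0.1522, -0.0264]
tcp_rot: [-0.001, 0.62, 0.784, -0.0]
ft_force: [0.1, -0.5, -0.9]
gripper_width: 0.0101
finger_force: 0.0
```

```bash
cat > tip.py <<'E'
from h import *
s=r.get_state();e=s['eef_pos']
p,d,i=grab('scene');P=pts(i,d)
hsv=cv2.cvtColor(p,cv2.COLOR_RGB2HSV)
q=P[(np.hypot(P[...,0]-e[0],P[...,1]-e[1])<.03)&(d>0)&(P[...,2]>.006)&(P[...,2]<.08)&(hsv[...,1]<110)]
print(e,s['ft_force'].round(2),'low',np.sort(q[:,2])[:12].round(4))
p,d,i=grab('wrist');P=pts(i,d);print(len(p))
for u in(297,340):
    z=P[225:300,u,2];print(u,z[::5].round(3), P[250,u].round(4))
E
python3 tip.py
```

```text
[ 0.63544894 -0.15222673 -0.02635868] [ 0.07 -0.51 -0.86] low [0.0107 0.011  0.012  0.0122 0.0124 0.0144 0.0151 0.0156 0.016  0.0168
 0.0186 0.0194]
400
297 [ 0.001 -0.001  0.     0.     0.     0.016  0.021  0.026  0.029  0.034
  0.037  0.041  0.043  0.047  0.047] [ 0.623  -0.1426  0.0164]
340 [ 0.    -0.     0.     0.001 -0.     0.016  0.02   0.026  0.03   0.033
  0.037  0.041  0.044  0.048  0.048] [ 0.6412 -0.1386  0.0156]
```

>>> send_rows(targets="-0.77 0 0 0.01 0 0 0;-0.77 0 0 0.006 0 0 0;-0.77 0.01 0 0 0 0 0;-0.77 0.012 0 0 0 0 0;-0.77 0.012 0 0 0 0 0;-0.77 0.012 0 0 0 0 0;-0.77 0.012 0 0 0 0 0;-0.77 0.012 0 0 0 0 0")

```text
time_s: 7.83
eef_pos: [0.632, -0.1315, -0.0284]
tcp_rot: [0.0, 0.62, 0.785, 0.0]
ft_force: [-0.5, 0.7, 1.0]
gripper_width: 0.01
finger_force: 0.0
```

>>> send_rows(targets="-0.77 0.012 0 0 0 0 0;-0.77 0.012 0 0 0 0 0;-0.77 0.012 0 0 0 0 0;-0.77 0.012 0 0 0 0 0;-0.77 0.012 0 0 0 0 0;-0.77 0.012 0 0 0 0 0;-0.77 0.012 0 0 0 0 0;-0.77 0.012 0 0 0 0 0")

```text
time_s: 8.5
eef_pos: [0.6252, -0.1037, -0.0287]
tcp_rot: [0.0, 0.62, 0.784, -0.0]
ft_force: [-0.8, -0.4, -0.2]
gripper_width: 0.0099
finger_force: 0.3
```

```bash
python3 w.py 5 wrist scene top
```

```text
wrist
wedge rect [ 493.3 -109.2] [41.7 93.7] 30.42 n 12369 z [0.0005 0.0136] corners [[451.6000061035156, -79.4000015258789], [499.0, -160.10000610351562], [535.0, -139.0], [487.5, -58.29999923706055]]
wedge rect [707.4  25.1] [31.4  9.1] 13.68 n 1109 z [0.0005 0.0161] corners [[691.0999755859375, 25.799999237060547], [693.2000122070312, 17.0], [723.7000122070312, 24.399999618530273], [721.5999755859375, 33.20000076293945]]
wedge rect [613.9 -49.2] [ 46.6 110.8] 13.37 n 25771 z [0.0049 0.0202] corners [[578.4000244140625, -0.699999988079071], [604.0, -108.5], [649.2999877929688, -97.80000305175781], [623.7000122070312, 10.100000381469727]]
scene
wedge rect [720.5  53.7] [107.4  33.3] 33.32 n 732 z [-0.0017  0.0154] corners [[666.5, 38.099998474121094], [684.7999877929688, 10.300000190734863], [774.5, 69.30000305175781], [756.2999877929688, 97.0999984741211]]
wedge rect [603.  -37.7] [ 61.4 129.2] 12.66 n 976 z [-0.0015  0.02  ] corners [[558.7999877929688, 18.600000381469727], [587.2000122070312, -107.5], [647.0999755859375, -94.0], [618.7999877929688, 32.0]]
wedge rect [ 488.1 -109. ] [54.4 90.4] 31.52 n 410 z [-0.002   0.0153] corners [[441.29998779296875, -84.69999694824219], [488.6000061035156, -161.6999969482422], [534.9000244140625, -133.3000030517578], [487.70001220703125, -56.29999923706055]]
top
wedge rect [603.   -0.9] [43.1 55.2] 14.06 n 253 z [-0.0023  0.0111] corners [[575.4000244140625, 20.600000381469727], [588.9000244140625, -33.0], [630.5999755859375, -22.5], [617.2000122070312, 31.100000381469727]]
wedge rect [728.2  56.9] [93.6 33.1] 34.38 n 383 z [-0.0017  0.0164] corners [[680.2000122070312, 44.099998474121094], [698.9000244140625, 16.899999618530273], [776.0999755859375, 69.69999694824219], [757.4000244140625, 97.0]]
```

View pics/wrist5.png

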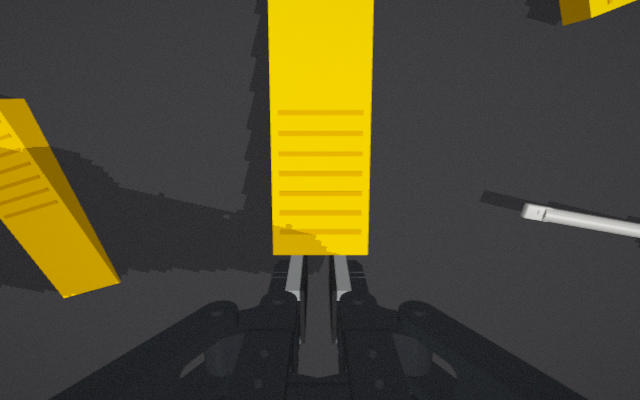

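The fingers now sit flush on the thick end (row 254), and the wedge is moving straight. About 48 mm remains.

>>> send_rows(targets="-0.77 0.012 0 0 0 0 0;-0.77 0.012 0 0 0 0 0;-0.77 0.012 0 0 0 0 0;-0.77 0.012 0 0 0 0 0;-0.77 0.012 0 0 0 0 0;-0.77 0.012 0 0 0 0 0;-0.77 0.012 0 0 0 0 0;-0.77 0.012 0 0 0 0 0")

```text
time_s: 9.32
eef_pos: [0.6185, -0.0755, -0.0287]
tcp_rot: [-0.0, 0.62, 0.784, -0.0]
ft_force: [0.2, 0.2, 0.1]
gripper_width: 0.0101
finger_force: 0.1
```

>>> send_rows(targets="-0.77 0.006 0 0 0 0 0;-0.77 0.006 0 0 0 0 0;-0.77 0.006 0 0 0 0 0;-0.77 0.006 0 0 0 0 0;-0.77 0.004 0 0 0 0 0;-0.77 0.004 0 0 0 0 0;-0.77 0.003 0 0 0 0 0;-0.77 0 0 0 0 0 0")

```text
time_s: 9.98
eef_pos: [0.6162, -0.0656, -0.0287]
tcp_rot: [-0.0, 0.62, 0.784, 0.0]
ft_force: [0.1, 0.4, -0.4]
gripper_width: 0.0096
finger_force: 0.0
```

>>> send_rows(targets="-0.77 0.003 0 0 0 0 0;-0.77 0.003 0 0 0 0 0;-0.77 0.003 0 0 0 0 0;-0.77 0.003 0 0 0 0 0;-0.77 0.003 0 0 0 0 0;-0.77 0.003 0 0 0 0 0;-0.77 0 0 0 0 0 0;-0.77 0 0 0 0 0 0")

```text
time_s: 10.65
eef_pos: [0.6149, -0.0603, -0.0287]
tcp_rot: [-0.0, 0.62, 0.784, 0.0]
ft_force: [0.7, -0.6, 0.1]
gripper_width: 0.0093
finger_force: 0.0
```

```bash
python3 w.py 6 wrist top
cat > ch.py <<'E'
from h import *
for n in('top','scene'):
    p,d,i=grab(n);P=pts(i,d)
    w=(np.abs(P[...,2]-.21)<.008)&(d>0)&(P[...,0]>.3)&(P[...,0]<.68)&(P[...,1]>-.03)&(P[...,1]<.35)
    w=cv2.morphologyEx(w.astype('uint8'),cv2.MORPH_OPEN,np.ones((5,5)))>0
    q=P[w];h=cv2.minAreaRect((q[:,:2]*1000).astype(np.float32))
    A=np.c_[q[:,:2]-q[:,:2].mean(0),np.ones(len(q))]
    print(n,h,np.linalg.lstsq(A,q[:,2],rcond=None)[0].round(4))
s=r.get_state();print(s['ft_force'])
E
python3 ch.py
```

```text
wrist
wedge rect [ 492.2 -111. ] [45.2 93.1] 30.08 n 11763 z [0.0006 0.0151] corners [[449.29998779296875, -82.0999984741211], [495.8999938964844, -162.60000610351562], [535.0999755859375, -139.89999389648438], [488.5, -59.400001525878906]]
wedge rect [708.3  40.3] [46.3 36.8] 33.75 n 8868 z [0.0013 0.0159] corners [[678.7999877929688, 42.79999923706055], [699.2999877929688, 12.199999809265137], [737.7000122070312, 37.900001525878906], [717.2999877929688, 68.5]]
wedge rect [605.1  -9. ] [ 46.3 103.5] 12.66 n 23481 z [0.006  0.0203] corners [[571.0999755859375, 36.400001525878906], [593.7999877929688, -64.5999984741211], [639.0, -54.400001525878906], [616.2999877929688, 46.5]]
top
wedge rect [ 503.5 -119. ] [33.8 65.9] 29.78 n 206 z [-0.003   0.0117] corners [[472.5, -98.80000305175781], [505.20001220703125, -156.0], [534.5999755859375, -139.1999969482422], [501.79998779296875, -82.0]]
wedge rect [727.4  56.2] [92.1 32.9] 34.04 n 385 z [-0.0023  0.0166] corners [[680.0999755859375, 44.099998474121094], [698.5, 16.799999237060547], [774.7999877929688, 68.4000015258789], [756.4000244140625, 95.5999984741211]]
top ((485.16607666015625, 165.07933044433594), (232.27523803710938, 282.1976318359375), 6.622909069061279) [-0.0065  0.0031  0.2097]
scene ((490.5652160644531, 132.47445678710938), (235.98648071289062, 352.8714294433594), 8.021245002746582) [-0.01    0.0039  0.2094]
[ 0.02352404 -0.34835345  0.48763348]
```

>>> send_rows(targets="-0.77 0.002 0 0 0 0 0;-0.77 0.002 0 0 0 0 0;-0.77 0.002 0 0 0 0 0;-0.77 0.002 0 0 0 0 0;-0.77 0 0 0 0 0 0;-0.77 0 0 0 0 0 0;-0.77 0 0 0 0 0 0;-0.77 0 0 0 0 0 0")

```text
time_s: 11.52
eef_pos: [0.6144, -0.0581, -0.0286]
tcp_rot: [-0.0, 0.62, 0.784, 0.0]
ft_force: [0.6, 0.5, 0.8]
gripper_width: 0.0098
finger_force: 0.0
```

>>> send_rows(targets="-0.77 0.002 0 0 0 0 0;-0.77 0.002 0 0 0 0 0;-0.77 0.002 0 0 0 0 0;-0.77 0 0 0 0 0 0;-0.77 0 0 0 0 0 0;-0.77 0 0 0 0 0 0;-0.77 0 0 0 0 0 0;-0.77 0 0 0 0 0 0")

```text
time_s: 12.18
eef_pos: [0.614, -0.0563, -0.0287]
tcp_rot: [-0.0, 0.62, 0.784, 0.0]
ft_force: [-0.6, -0.3, 0.6]
gripper_width: 0.0099
finger_force: 0.0
```

>>> send_rows(targets="-0.77 0.002 0 0 0 0 0;-0.77 0.002 0 0 0 0 0;-0.77 0 0 0 0 0 0;-0.77 0 0 0 0 0 0;-0.77 0 0 0 0 0 0;-0.77 0 0 0 0 0 0;-0.77 0 0 0 0 0 0;-0.77 0 0 0 0 0 0")

```text
time_s: 12.85
eef_pos: [0.6137, -0.0552, -0.0287]
tcp_rot: [-0.0, 0.62, 0.784, 0.0]
ft_force: [-0.7, -0.8, -0.1]
gripper_width: 0.0098
finger_force: 0.2
```

>>> send_rows(targets="-0.77 0.002 0 0 0 0 0;-0.77 0.002 0 0 0 0 0;-0.77 0 0 0 0 0 0;-0.77 0 0 0 0 0 0;-0.77 0 0 0 0 0 0;-0.77 0 0 0 0 0 0;-0.77 0 0 0 0 0 0;-0.77 0 0 0 0 0 0")

```text
time_s: 13.52
eef_pos: [0.6134, -0.054, -0.0287]
tcp_rot: [-0.0, 0.62, 0.784, 0.0]
ft_force: [-0.5, -0.7, 0.1]
gripper_width: 0.0097
finger_force: 0.4
```

>>> send_rows(targets="-0.77 0.002 0 0 0 0 0;-0.77 0.002 0 0 0 0 0;-0.77 0 0 0 0 0 0;-0.77 0 0 0 0 0 0;-0.77 0 0 0 0 0 0;-0.77 0 0 0 0 0 0;-0.77 0 0 0 0 0 0;-0.77 0 0 0 0 0 0")

```text
time_s: 14.18
eef_pos: [0.6132, -0.0529, -0.0287]
tcp_rot: [0.0, 0.62, 0.784, 0.0]
ft_force: [0.1, -1.2, 0.1]
gripper_width: 0.0099
finger_force: 0.7
```

```bash
python3 w.py 7 wrist top; python3 ch.py
python3 - <<'E'
from h import *
f=[]
for k in range(12): vision.read_camera('top'); f.append(r.get_state()['ft_force'])
f=np.array(f);print(f.mean(0),f.std(0))
E
```

```text
wrist
wedge rect [ 490.6 -109.8] [46.3 89.3] 30.01 n 11093 z [0.0007 0.0152] corners [[448.20001220703125, -82.69999694824219], [492.8999938964844, -160.0], [533.0, -136.89999389648438], [488.29998779296875, -59.5]]
wedge rect [709.   40.5] [47.9 37.6] 33.81 n 9031 z [0.0013 0.0159] corners [[678.7000122070312, 42.79999923706055], [699.5999755859375, 11.600000381469727], [739.4000244140625, 38.20000076293945], [718.5, 69.5]]
wedge rect [603.4  -6. ] [46.1 95.3] 13.99 n 20854 z [0.0073 0.0204] corners [[569.5, 34.599998474121094], [592.5999755859375, -57.79999923706055], [637.2999877929688, -46.599998474121094], [614.2000122070312, 45.79999923706055]]
top
wedge rect [ 500.3 -115.1] [32.4 75.9] 30.19 n 256 z [-0.0023  0.0147] corners [[467.29998779296875, -90.5], [505.3999938964844, -156.0], [533.4000244140625, -139.8000030517578], [495.29998779296875, -74.19999694824219]]
wedge rect [604.5 -16.1] [49.4 22. ] 80.35 n 99 z [0.0085 0.0195] corners [[589.5, -38.70000076293945], [611.2999877929688, -42.29999923706055], [619.5, 6.400000095367432], [597.7999877929688, 10.0]]
wedge rect [727.4  56. ] [91.4 33.2] 33.7 n 380 z [-0.0017  0.0177] corners [[680.0999755859375, 44.5], [698.5, 16.799999237060547], [774.5999755859375, 67.5], [756.2000122070312, 95.19999694824219]]
top ((484.1872863769531, 165.91673278808594), (232.21957397460938, 282.4709777832031), 6.634954929351807) [-0.0021  0.      0.2096]
scene ((497.26910400390625, 131.53785705566406), (252.6515350341797, 354.4236755371094), 6.862551689147949) [-0.0061  0.0007  0.2094]
[ 0.44554556 -1.87425428 -0.29987252]
[ 0.45941346 -1.64089769 -0.40289435] [0.33146687 0.43805358 0.44025959]
```

>>> send_rows(targets="-0.77 0.002 0 0 0 0 0;-0.77 0.002 0 0 0 0 0;-0.77 0 0 0 0 0 0;-0.77 0 0 0 0 0 0;-0.77 0 0 0 0 0 0;-0.77 0 0 0 0 0 0;-0.77 0 0 0 0 0 0;-0.77 0 0 0 0 0 0")

```text
time_s: 15.65
eef_pos: [0.6129, -0.0518, -0.0287]
tcp_rot: [0.0, 0.62, 0.784, -0.0]
ft_force: [1.2, -1.5, -0.1]
gripper_width: 0.0097
finger_force: 1.1
```

```bash
cat > f.py <<'E'
from h import *
f=[]
for k in range(6): vision.read_camera('top'); f.append(r.get_state()['ft_force'])
s=r.get_state();print(np.mean(f,0).round(2),s['eef_pos'].round(4),s['time_s'],s['joint_efforts'][0])
E
python3 f.py
```

```text
[ 0.2  -1.81 -0.24] [ 0.6129 -0.0517 -0.0286] 15.95 1.3574274256825447
```

>>> send_rows(targets="-0.77 0.002 0 0 0 0 0;-0.77 0.002 0 0 0 0 0;-0.77 0 0 0 0 0 0;-0.77 0 0 0 0 0 0;-0.77 0 0 0 0 0 0;-0.77 0 0 0 0 0 0;-0.77 0 0 0 0 0 0;-0.77 0 0 0 0 0 0")

```text
time_s: 16.62
eef_pos: [0.6127, -0.0506, -0.0286]
tcp_rot: [0.0, 0.62, 0.784, 0.0]
ft_force: [0.9, -2.8, -0.7]
gripper_width: 0.01
finger_force: 1.6
```

```bash
python3 f.py
```

```text
[ 0.6  -3.12 -0.34] [ 0.6126 -0.0506 -0.0286] 16.9167 1.973496749997139
```

>>> send_rows(targets="-0.77 0.002 0 0 0 0 0;-0.77 0.002 0 0 0 0 0;-0.77 0 0 0 0 0 0;-0.77 0 0 0 0 0 0;-0.77 0 0 0 0 0 0;-0.77 0 0 0 0 0 0;-0.77 0 0 0 0 0 0;-0.77 0 0 0 0 0 0")

```text
time_s: 17.58
eef_pos: [0.6126, -0.0499, -0.0285]
tcp_rot: [0.001, 0.62, 0.785, -0.0]
ft_force: [1.7, -5.5, 0.5]
gripper_width: 0.0098
finger_force: 2.7
```

```bash
python3 f.py; python3 ch.py
```

```text
[ 0.89 -5.34 -0.65] [ 0.6126 -0.05   -0.0286] 17.8833 3.201378956437111
top ((483.935302734375, 166.0196990966797), (232.05393981933594, 282.69976806640625), 6.829506874084473) [-0.0003 -0.001   0.2096]
scene ((497.517822265625, 131.81182861328125), (252.9185791015625, 354.6335144042969), 6.906948566436768) [-0.0049 -0.0003  0.2094]
[ 0.7861913  -5.63110866 -0.09041985]
```

>>> send_rows(targets="-0.77 -0.02 0 0 0 0 0;-0.77 -0.04 0 0 0 0 0;-0.77 -0.08 0 0 0 0 0;-0.77 -0.06 0 0 0 0 0;-1 0 0 -0.05 0 0 0;-1 0 0 -0.1 0 0 0;-1 0 0 -0.1 0 0 0;-1 0 0 -0.1 0 0 0")

```text
time_s: 18.65
eef_pos: [0.6256, -0.1074, 0.0775]
tcp_rot: [-0.001, 0.62, 0.784, 0.0]
ft_force: [0.7, 1.0, 0.9]
gripper_width: 0.0
finger_force: 0.0
```

>>> send_rows(targets="-1 0 0 -0.1 0 0 0;-1 0 0 -0.1 0 0 0;-1 0 0 -0.1 0 0 0;-1 0 0 -0.1 0 0 0;-1 0 0 -0.08 0 0 0;-1 0 0 0 0 0 0;-1 0 0 0 0 0 0;-1 0 0 0 0 0 0")

```text
time_s: 19.32
eef_pos: [0.6255, -0.1073, 0.2196]
tcp_rot: [-0.001, 0.62, 0.785, -0.0]
ft_force: [0.1, -0.3, -0.8]
gripper_width: 0.0001
finger_force: 0.0
```

```bash
python3 w.py 8 wrist scene top; python3 ch.py;python3 f.py; python3 tip.py
```

```text
wrist
wedge rect [ 494.2 -108.4] [38.4 94.9] 30.2 n 2561 z [-0.0001  0.0157] corners [[453.70001220703125, -77.0], [501.5, -159.10000610351562], [534.7000122070312, -139.6999969482422], [486.8999938964844, -57.70000076293945]]
wedge rect [6.022e+02 5.000e-01] [43.4 83.6] 13.33 n 3332 z [0.0001 0.0206] corners [[571.4000244140625, 36.20000076293945], [590.7000122070312, -45.099998474121094], [632.9000244140625, -35.099998474121094], [613.7000122070312, 46.20000076293945]]
wedge rect [727.   56.5] [94.4 33. ] 33.66 n 2970 z [0.0001 0.0156] corners [[678.5999755859375, 44.099998474121094], [696.9000244140625, 16.700000762939453], [775.4000244140625, 69.0], [757.2000122070312, 96.4000015258789]]
scene
wedge rect [720.5  53.7] [107.4  33.3] 33.17 n 735 z [-0.0017  0.0154] corners [[666.4000244140625, 38.20000076293945], [684.5999755859375, 10.399999618530273], [774.5, 69.0999984741211], [756.2999877929688, 97.0]]
wedge rect [590.1  14.7] [ 61.6 129.2] 13.11 n 788 z [-0.0014  0.0197] corners [[545.4000244140625, 70.5999984741211], [574.7000122070312, -55.20000076293945], [634.7000122070312
[... 811 characters left out ...]
15028381347656, 282.91619873046875), 6.677507400512695) [-1.000e-04 -5.000e-04  2.096e-01]
scene ((483.9791564941406, 166.52597045898438), (234.4190673828125, 282.4519348144531), 6.579563617706299) [-0.0048  0.      0.2094]
[-0.32856161 -0.0433145  -0.01868086]
[-0.07 -0.24  0.21] [ 0.6261 -0.1077  0.2202] 19.8667 0.0009134272295341361
[ 0.62614393 -0.10772966  0.22017271] [-0.09  0.05 -0.05] low []
400
297 [ 0.001  0.002 -0.     0.001  0.    -0.001 -0.    -0.     0.271  0.276
  0.28   0.283  0.286  0.29   0.304] [ 6.274e-01 -2.260e-01 -5.000e-04]
340 [-0.     0.001 -0.001 -0.     0.001  0.     0.    -0.     0.27   0.275
  0.278  0.283  0.288  0.29   0.304] [ 6.806e-01 -2.130e-01  3.000e-04]
```

View pics/scene8.png

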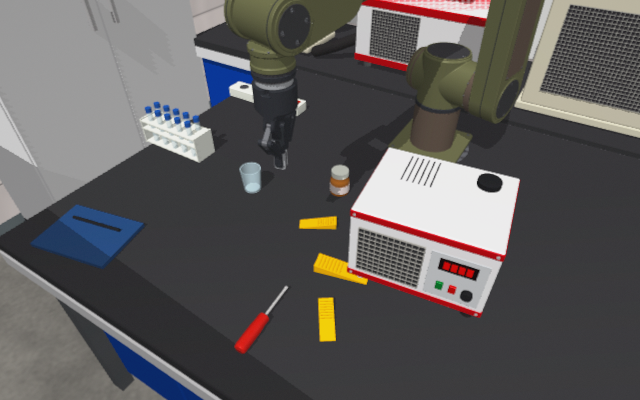

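View pics/wrist8.png

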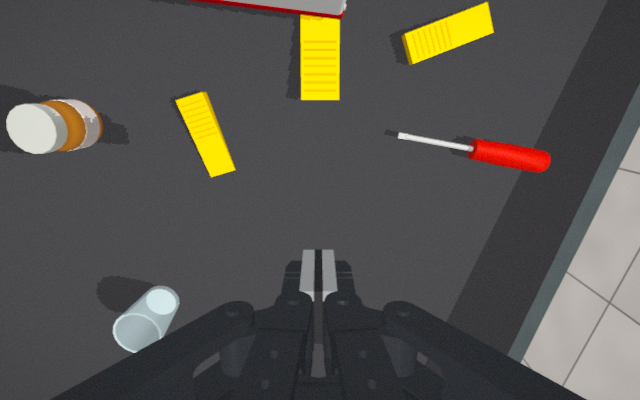

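The wedge is under the bare foot's corner in both views (scene about (340,270)), and the bystanders haven't moved. I'll compare the chiller's pose with its initial one using the same method.

```bash
cat > cmp.py <<'E'
from h import *
def meas(p,d,i):
    P=pts(i,d)
    w=(np.abs(P[...,2]-.21)<.008)&(d>0)&(P[...,0]>.3)&(P[...,0]<.68)&(P[...,1]>-.03)&(P[...,1]<.35)
    w=cv2.morphologyEx(w.astype('uint8'),cv2.MORPH_OPEN,np.ones((5,5)))>0
    q=P[w];h=cv2.minAreaRect((q[:,:2]*1000).astype(np.float32))
    A=np.c_[q[:,:2]-[.49,.16],np.ones(len(q))]
    return np.round(h[0],1),round(h[2],2),cv2.boxPoints(h).round(1).tolist(),np.linalg.lstsq(A,q[:,2],rcond=None)[0].round(4)
for n in('top','scene'):
    z=np.load(n+'.npz');print(n,'init',*meas(z['p'],z['d'],info(n)));p,d,i=grab(n);print(n,'now ',*meas(p,d,i))
    g=lambda a:cv2.cvtColor(a,cv2.COLOR_RGB2GRAY).astype(np.float32)
    sl=np.s_[165:285,160:280] if n=='top' else np.s_[200:310,360:515]
    print('shift px',cv2.phaseCorrelate(g(z['p'])[sl],g(p)[sl]))
E
python3 cmp.py
python3 - <<'E'
from h import *
p,d,i=grab('wrist');P=pts(i,d);e=r.get_state()['eef_pos']
print(e,[P[v,u].round(4).tolist() for u in(310,328) for v in range(246,264,2)])
E
```

```text
top init [489.  162.9] 6.71 [[357.29998779296875, 289.70001220703125], [390.29998779296875, 8.899999618530273], [620.7000122070312, 36.0], [587.7000122070312, 316.79998779296875]] [-0.0243  0.0147  0.2097]
top now  [484.2 165.9] 6.7 [[352.20001220703125, 292.6000061035156], [385.20001220703125, 12.100000381469727], [616.0999755859375, 39.20000076293945], [583.2000122070312, 319.70001220703125]] [ 0.0003 -0.0006  0.2096]
shift px ((-1.0243819248522854, 2.1027252073473903), 0.7907324669096205)
scene init [489.1 163.5] 6.4 [[357.3999938964844, 290.70001220703125], [388.8999938964844, 10.199999809265137], [620.7999877929688, 36.29999923706055], [589.4000244140625, 316.70001220703125]] [-0.0284  0.0152  0.2096]
scene now  [484.8 166.5] 6.67 [[352.8999938964844, 293.3999938964844], [385.70001220703125, 12.600000381469727], [616.7000122070312, 39.599998474121094], [583.9000244140625, 320.3999938964844]] [-0.0047 -0.      0.2095]
shift px ((1.3577222718969892, -0.5801167446447408), 0.7335997978846233)
[ 0.62618974 -0.1077831   0.22040778] [[0.6423, -0.2165, 0.0002], [0.6428, -0.2186, 0.0015], [0.6207, -0.0979, 0.2649], [0.6207, -0.0975, 0.2678], [0.6209, -0.0981, 0.2685], [0.6209, -0.0981, 0.2702], [0.6209, -0.0981, 0.2721], [0.6209, -0.0978, 0.2745], [0.621, -0.0979, 0.276], [0.6646, -0.2114, -0.0002], [0.6649, -0.2132, 0.0019], [0.6284, -0.096, 0.2651], [0.6284, -0.0963, 0.2666], [0.6283, -0.0961, 0.2688], [0.6282, -0.0962, 0.2707], [0.6281, -0.096, 0.2729], [0.6282, -0.0963, 0.2741], [0.6278, -0.0954, 0.2778]]
```

The initial chiller stood tilted (top slope about −0.024, +0.015) and is now level to under 0.001. The apparent shift of the top comes entirely from that tilt, so the base has not been shoved. The foot is at wedge x≈+45, lateral ≈0.6 mm. Next I press at corner_top, about (0.5855, 0.0635).

>>> send_rows(targets="-1 0.073 0 0 0 0 0;-1 0.073 0 0 0 0 0;-1 0.073 0 0 0 0 0;-1 0.073 0 0 0 0 0;-1 0.073 0 0 0 0 0;-1 0.073 0 0 0 0 0;-1 0.073 0 0 0 0 0;-1 0.073 0 0 0 0 0")

```text
time_s: 20.78
eef_pos: [0.5854, 0.0637, 0.2205]
tcp_rot: [0.0, 0.62, 0.784, 0.0]
ft_force: [-0.9, 0.9, -0.1]
gripper_width: -0.0
finger_force: 0.0
```

>>> send_rows(targets="-1 0.003 0 0.02 0 0 0;-1 0 0 0.03 0 0 0;-1 0 0 0.03 0 0 0;-1 0 0 0.03 0 0 0;-1 0 0 0.01 0 0 0;-1 0 0 0.01 0 0 0;-1 0 0 0 0 0 0;-1 0 0 0 0 0 0")

```text
time_s: 21.45
eef_pos: [0.5857, 0.0631, 0.1813]
tcp_rot: [-0.0, 0.62, 0.784, -0.0]
ft_force: [-0.5, -0.3, -0.4]
gripper_width: -0.0003
finger_force: 0.0
```

>>> send_rows(targets="-1 0 0 0.005 0 0 0;-1 0 0 0.005 0 0 0;-1 0 0 0.005 0 0 0;-1 0 0 0.005 0 0 0;-1 0 0 0 0 0 0;-1 0 0 0 0 0 0;-1 0 0 0 0 0 0;-1 0 0 0 0 0 0")

```text
time_s: 22.12
eef_pos: [0.5856, 0.0636, 0.1754]
tcp_rot: [0.0, 0.62, 0.784, 0.0]
ft_force: [0.0, -1.3, 0.1]
gripper_width: -0.0002
finger_force: 0.0
```

Contact is expected at z≈0.166–0.169, so I'm slowing down.

>>> send_rows(targets="-1 0 0 0.004 0 0 0;-1 0 0 0.004 0 0 0;-1 0 0 0.004 0 0 0;-1 0 0 0.003 0 0 0;-1 0 0 0 0 0 0;-1 0 0 0 0 0 0;-1 0 0 0 0 0 0;-1 0 0 0 0 0 0")

```text
time_s: 22.78
eef_pos: [0.5855, 0.0636, 0.1709]
tcp_rot: [0.0, 0.62, 0.784, 0.0]
ft_force: [0.3, -0.3, 0.5]
gripper_width: -0.0003
finger_force: 0.3
```

>>> send_rows(targets="-1 0 0 0.003 0 0 0;-1 0 0 0.003 0 0 0;-1 0 0 0 0 0 0;-1 0 0 0 0 0 0;-1 0 0 0 0 0 0;-1 0 0 0 0 0 0;-1 0 0 0 0 0 0;-1 0 0 0 0 0 0")

```text
time_s: 23.45
eef_pos: [0.5858, 0.0635, 0.1707]
tcp_rot: [0.0, 0.62, 0.784, 0.0]
ft_force: [-3.6, -0.9, 6.5]
gripper_width: -0.0002
finger_force: 3.1
```

>>> send_rows(targets="-1 0 0 0.003 0 0 0;-1 0 0 0.003 0 0 0;-1 0 0 0 0 0 0;-1 0 0 0 0 0 0;-1 0 0 0 0 0 0;-1 0 0 0 0 0 0;-1 0 0 0 0 0 0;-1 0 0 0 0 0 0")

```text
time_s: 24.12
eef_pos: [0.586, 0.0634, 0.1705]
tcp_rot: [0.001, 0.62, 0.784, 0.0]
ft_force: [-5.8, -1.3, 11.5]
gripper_width: -0.0
finger_force: 5.9
```

>>> send_rows(targets="-1 0 0 0.003 0 0 0;-1 0 0 0.002 0 0 0;-1 0 0 0 0 0 0;-1 0 0 0 0 0 0;-1 0 0 0 0 0 0;-1 0 0 0 0 0 0;-1 0 0 0 0 0 0;-1 0 0 0 0 0 0")

```text
time_s: 24.78
eef_pos: [0.5862, 0.0633, 0.1704]
tcp_rot: [0.001, 0.62, 0.784, 0.0]
ft_force: [-7.8, -1.4, 16.7]
gripper_width: -0.0001
finger_force: 8.2
```

>>> send_rows(targets="-1 0 -0.001 0.001 0 0 0;-1 0 -0.001 0.002 0 0 0;-1 0 0 0.001 0 0 0;-1 0 0 0 0 0 0;-1 0 0 0 0 0 0;-1 0 0 0 0 0 0;-1 0 0 0 0 0 0;-1 0 0 0 0 0 0")

```text
time_s: 25.45
eef_pos: [0.5863, 0.0633, 0.1703]
tcp_rot: [0.002, 0.62, 0.784, 0.001]
ft_force: [-8.4, -0.7, 19.4]
gripper_width: 0.0002
finger_force: 9.6
```

```bash
python3 f.py; python3 cmp.py
```

```text
[-8.43 -0.99 19.23] [0.5863 0.0633 0.1703] 25.75 0.06662371102720499
top init [489.  162.9] 6.71 [[357.29998779296875, 289.70001220703125], [390.29998779296875, 8.899999618530273], [620.7000122070312, 36.0], [587.7000122070312, 316.79998779296875]] [-0.0243  0.0147  0.2097]
top now  [484.6 165.8] 6.77 [[352.6000061035156, 292.3999938964844], [385.8999938964844, 11.800000190734863], [616.5999755859375, 39.099998474121094], [583.2999877929688, 319.79998779296875]] [-0.0017  0.001   0.2096]
shift px ((-0.7792696836079642, 2.1224288905117845), 0.4550066775745816)
scene init [489.1 163.5] 6.4 [[357.3999938964844, 290.70001220703125], [388.8999938964844, 10.199999809265137], [620.7999877929688, 36.29999923706055], [589.4000244140625, 316.70001220703125]] [-0.0284  0.0152  0.2096]
scene now  [484.8 166.9] 6.81 [[352.29998779296875, 292.79998779296875], [385.70001220703125, 13.399999618530273], [617.2000122070312, 41.0], [583.7999877929688, 320.5]] [-0.0065  0.0011  0.2095]
shift px ((1.2889737783443422, -0.5462248753750956), 0.7548804022868474)
```

Under 19 N the corner sinks only about 0.4 mm, so it no longer rocks. I'm releasing it and retreating.

>>> send_rows(targets="-1 0 0.001 -0.006 0 0 0;-1 0 0.001 -0.01 0 0 0;-1 0 0 -0.02 0 0 0;-1 0 0 -0.04 0 0 0;-1 0 0 -0.06 0 0 0;-1 0 0 -0.06 0 0 0;-1 0 0 -0.06 0 0 0;-1 0 0 0 0 0 0")

```text
time_s: 26.52
eef_pos: [0.5878, 0.0637, 0.2466]
tcp_rot: [0.003, 0.62, 0.784, 0.002]
ft_force: [-0.2, 0.0, 1.5]
gripper_width: -0.0002
finger_force: 0.0
```

>>> send_rows(targets="-1 -0.073 0 0 0 0 0;-1 -0.073 0 0 0 0 0;-1 -0.073 0 0 0 0 0;-1 -0.073 0 0 0 0 0;-1 -0.073 0 0 0 0 0;-1 -0.073 0 0 0 0 0;-1 -0.073 0 0 0 0 0;-1 0 0 0 0 0 0")

```text
time_s: 27.18
eef_pos: [0.621, -0.0888, 0.2399]
tcp_rot: [-0.0, 0.622, 0.783, -0.001]
ft_force: [-0.3, 1.3, -0.2]
gripper_width: 0.0002
finger_force: 0.0
```

```bash
python3 cmp.py; python3 w.py 9 wrist; python3 f.py
```

```text
top init [489.  162.9] 6.71 [[357.29998779296875, 289.70001220703125], [390.29998779296875, 8.899999618530273], [620.7000122070312, 36.0], [587.7000122070312, 316.79998779296875]] [-0.0243  0.0147  0.2097]
top now  [484.  165.7] 6.64 [[352.3999938964844, 292.5], [385.0, 12.199999809265137], [615.5, 39.0], [582.9000244140625, 319.29998779296875]] [-1.000e-04 -5.000e-04  2.097e-01]
shift px ((-0.9492168056151797, 2.148132398653317), 0.7151082969374127)
scene init [489.1 163.5] 6.4 [[357.3999938964844, 290.70001220703125], [388.8999938964844, 10.199999809265137], [620.7999877929688, 36.29999923706055], [589.4000244140625, 316.70001220703125]] [-0.0284  0.0152  0.2096]
scene now  [485.1 166.6] 6.81 [[352.79998779296875, 293.0], [386.29998779296875, 12.600000381469727], [617.4000244140625, 40.20000076293945], [583.9000244140625, 320.6000061035156]] [-0.005   0.0003  0.2095]
shift px ((1.3616377269756725, -0.5957936230650134), 0.7305369474490484)
wrist
wedge rect [ 495.  -108.7] [37.6 94.3] 30.59 n 2203 z [0.0001 0.0157] corners [[454.79998779296875, -77.69999694824219], [502.79998779296875, -158.89999389648438], [535.2000122070312, -139.6999969482422], [487.20001220703125, -58.599998474121094]]
wedge rect [603.  -1.] [43.5 83.2] 12.61 n 2848 z [0.0002 0.0205] corners [[572.7000122070312, 34.79999923706055], [590.7999877929688, -46.29999923706055], [633.2000122070312, -36.900001525878906], [615.0999755859375, 44.29999923706055]]
wedge rect [727.1  56.2] [93.6 33.1] 34.35 n 2553 z [-0.0001  0.0157] corners [[679.0999755859375, 43.400001525878906], [697.7999877929688, 16.100000381469727], [775.0999755859375, 68.9000015258789], [756.4000244140625, 96.30000305175781]]
[-0.15  0.09  0.3 ] [ 0.6208 -0.0848  0.2414] 27.6333 -0.041832957649603486
```

View pics/wrist9.png

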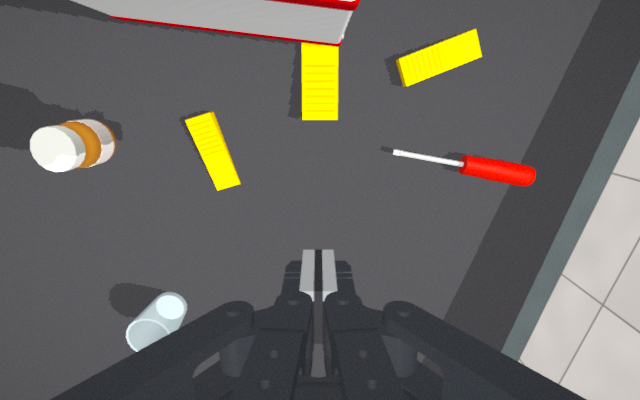

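The wedge stays under the corner (wrist view columns 302–338, rows 42–120). The chiller is level and the bystanders are untouched, so I'm handing in.

```bash
python3 -c "
from workcell import r
print(r.sign_off())"
```

```text
the job is handed in; nothing more can be done
None
```

The wedge is snug under the bare foot; the corner sank only about 0.4 mm under a 19 N press, and the chiller stands level with the jar, beaker and screwdriver untouched; handed in at about 28 s.

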